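# Hang the shutter cocking ring on the empty branch of the ring tree

## Task

Turn the ring tree until its empty branch stands right over the pointer on its foot. Then take the chrome cocking ring out of its wooden stand, hang it on that branch and slide it back until it presses lightly but definitely against the sprung washer (hold about 7 N for half a second, never 12 N), and let go so that it hangs there at rest. Leave the other things on the desk where they are.

Things in the scene. Friction and masses are not known exactly. Their poses are not given: they have to be found in the camera images.
- rack: ring tree: fixed iron foot disc 160 mm across, with a turning head (column 24 mm across, top under 180 mm) carrying four level steel branches 90 degrees apart, axes 160 mm above the desk; three have parts fixed on them, one is empty. Origin on the vertical turning axis at desk height. A flat pointer 14 mm wide lies along its -x axis. Pressing the ring on the tree with over 30 N is too hard
- pointer (a point): round stud at the end of the pointer, 120 mm from the turning axis, 12 mm above the desk; the empty branch belongs above it
- tree (a joint): angle of the head, rad: 0 when the empty branch is right over the pointer, growing counterclockwise seen from above. Starts between 0.7 and 1.9. Stiff: turning takes 0.2 N m (about 2 N at the branch end) and it stays where left
- branch_tip (a point): centre of the ball end (13 mm across) of the empty branch, 120 mm from the turning axis, 160 mm above the desk. The branch is a round bar 10 mm across; it is bare from 70 mm to 113 mm from the axis. A ring pressed down on it drags (friction about 0.6): carry the ring's weight while sliding
- stopper: stop at the root of the empty branch; origin on the branch axis 20 mm from the turning axis, +x outward along the branch, z up. It carries a black sprung washer, 30 mm across; its free outer face is 28 to 48 mm outward of the origin, unmeasured: feel for it. Yields 1 mm per 1.5 N (damping 80 N per m/s), travel 11 mm; creeps back without a kick when let go. Over 12 N harms it
- ring: chrome cocking ring, 90 g, upright in its stand: 8 mm thick along its x axis, 52 mm across, 24 mm hole. Origin: centre of the hole. At the top a flat grip tab, 16 mm wide (y), 8 mm thick (x), ends 54 mm above the origin; a lug 14 mm wide ends 36 mm below it. Take the tab from above, closing along x. Hung on the branch, its origin is 7 mm below the branch axis. Either way round will do
- stand: fixed wooden stand 60 x 90 mm, 36 mm high, with a slot 11 mm wide along its y axis in which the ring stands, lug down in a pocket 17 mm wide, 10 mm above the desk; the ring lifts straight out. Origin: centre of its underside
- press: bystander: cast-iron hand press with black lever, fixed, 160 x 110 x 290 mm. Origin: centre of its underside
- spanner: bystander: white nylon lens spanner lying flat, 140 mm long along x, 50 mm wide, 6 mm thick. Origin near its middle, underside
- dial: bystander: brass film counter dial, 44 mm across, 12 mm high. Origin: centre of its underside
- hood: bystander: matte black lens hood, 62 mm across, 34 mm high. Origin: centre of its underside
Not all that is in view belongs to the job. Leave any green or pink look-alike of the ring alone.

How it is judged:
By the outcome, as a careful person would: the job done as asked, in the order asked, and still so for the second after the job is handed in, with the robot touching nothing.
It also fails if it takes over 67 s, if anything falls off the work surface, if the arm or the gripper's body presses on something with over 40 N, if the wrist force passes 120 N, or if a joint passes its speed limit or range.

## Robot

A 7-joint arm with a two-finger parallel gripper is mounted at the origin on the work surface. World frame = base frame: x ahead of the robot, y to its left, z up, the work surface at z = 0. Lengths are in m, angles in rad, forces in N, time in s.
With the tool pointing down it reaches from about 0.425 to 0.925 m from the base axis. Payload 6.8 kg.
Tool frame: the origin (TCP) lies at the very end of the fingers, on their centre line; the grasp point (between the pads) lies 19 mm behind it (r.tcp_to_grasp is the distance from the TCP to the grasp point, in m); z points along the fingers, y is the line along which they close (so a half turn about z gives the same grasp; the last joint's range is limited). The gripper opens to 85 mm and grips with 20 to 120 N. Pads are 22 mm wide; open, the fingers measure 114 mm over their backs; the gripper's body (76 mm by 85 mm) begins 54 mm behind the grasp point. The pads swing forward as they close: fully open they stand 13 mm farther back than shut.
Start: joints at [-1.26, 0.477, 0.022, 1.555, -0.011, 1.109, -0.083], TCP at [0.274, 0.617, 0.231] pointing down, gripper open.
Joint ranges: [-2.96, 2.96], [-0.34, 2.1], [-1.41, 1.46], [0.24, 2.44], [-1.37, 4.51], [0.17, 1.92], [-2.96, 2.96]. Speed limits (rad/s): [2.39, 2.39, 3.14, 3.14, 3.14, 3.14, 3.14].

## Interface

Orientations are given as a rotation vector (axis times angle).
In Python, from bench import r gives the robot as it stands.
- The arm moves only by the tool step_arm, never from a script. Its argument "moves" is a list of rows, each a list of 7 numbers: the shift along the tool's x, y, z in mm, then the turn, a rotation vector about the tool's x, y, z in rad, then the finger opening in mm, from 0 to 85.4. A call has 1 to 8 rows; each row is the pose to reach, as a shift and turn from the pose commanded when the call began, along the tool's axes at that moment; what a row does not reach only later rows make up. A row lasts 1/10 s, in which the tool goes at most 50 mm and 8.59 degrees, less where a joint would pass 70% of its speed; a pose out of reach is approached as far as the arm can. A call with a gripper value outside its range is refused whole. The fingers move at their own pace and stop on an object; "grip_force" is the grip in N (left out, the last holds). Time passes only in rows, so rows that repeat a pose let the fingers close. It gives the time, the measured TCP pose, the force, the opening and the grip force at its end, in the units of the state.
- r.get_obs(): the state, without advancing time (a new reading comes with each control period).
- r.grab_frame(name): name is "scene" or "top" or "wrist"; returns a dict with "image" (480x640x3 uint8, red, green, blue), "depth" (480x640 float32, m along the optical axis (not along the pixel's ray), 0 where there is no reading), "mtx" (3x3 intrinsics, pixels), "rvec" (rotation vector, rad) and "tvec" (3), from world to camera coordinates, as OpenCV has them. Camera axes: x right, y down, z forward; pixel columns grow to the right and rows downward; lengths in m; the calibration is good to about 2 mm. A picture is of the moment at which its call begins.
- r.hand_in(): hands the job in; it is judged then, once.
The state is a dict: "clock": time; "joints": joint angles; "qvel": joint speeds; "tau": joint torques, N m; "tcp_pos": TCP position; "orientation": TCP orientation; "contact_force": force on the tool from outside, world axes, zero at the start; "moment": the same for the moment, N m; "grip_width": finger opening in m; "gripper_force": force on a finger pad.
Only numpy, scipy, OpenCV 4.12 (cv2) and the standard library are available. Lean on these libraries where they do the work, as an engineer would, in place of code of your own. Each camera call takes 0.05 s, during which the arm holds its last target. There are 200 camera calls.

## Working session

There is one attempt and no reset: what is moved stays moved. The work goes in short steps, Python scripts to look and compute and a tool call to move; the robot and the scene stay as the last step left them, time stands still between calls to the robot, and variables do not carry over. Pictures are saved under pics/ and viewed, at most 10 in all, crops included, and the job is handed in when it is done.

Besides the shell and the picture viewer there is one more tool, called after "Emit:" as name([rows], argument=value, ...), one row to a line, values as JSON. step_arm: Moves the arm, as the interface text tells. Its arguments: {"type":"object","properties":{"moves":{"type":"array","items":{"type":"array","items":{"type":"number"}}},"grip_force":{"type":"number"}},"required":["moves"]}

```bash
ls; mkdir -p pics; cat > h.py <<'E'
from bench import r
import numpy as np, cv2, pickle
def grab(n):
    f=r.grab_frame(n); pickle.dump(f,open(f'{n}.pkl','wb')); return f
def load(n): return pickle.load(open(f'{n}.pkl','rb'))
def save(p,img): cv2.imwrite(p,cv2.cvtColor(img,cv2.COLOR_RGB2BGR))
def cam(f):
    R=cv2.Rodrigues(np.array(f['rvec'],float))[0]; t=np.array(f['tvec'],float).reshape(3); return R,t
def plane(f,u,v,z):
    R,t=cam(f); d=R.T@np.linalg.inv(f['mtx'])@np.array([u,v,1.]); c=-R.T@t
    return c+d*(z-c[2])/d[2]
def dep(f,u,v):
    R,t=cam(f); z=f['depth'][int(v),int(u)]; return R.T@(np.linalg.inv(f['mtx'])@np.array([u,v,1.])*z-t)
def cloud(f):
    R,t=cam(f); v,u=np.mgrid[:480,:640]; z=f['depth']; K=f['mtx']
    p=np.stack([(u-K[0,2])/K[0,0]*z,(v-K[1,2])/K[1,1]*z,z],-1); return (p-t)@R
def proj(f,p): return cv2.projectPoints(np.array(p,float).reshape(-1,3),np.array(f['rvec'],float),np.array(f['tvec'],float),f['mtx'],None)[0].reshape(-1,2)
E
python3 - <<'E'
from h import *
for n in('scene','top'):
    f=grab(n); save(f'pics/{n}1.png',f['image']); R,t=cam(f); print(n,-R.T@t,f['mtx'][0,0])
o=r.get_obs(); print(o['tcp_pos'],o['orientation'],o['contact_force'],o['grip_width'])
E
```

```text
pics
scene [ 1.36045213 -0.15841347  0.79102992] 522.2169459134014
top [ 0.27950329 -0.10073765  1.41952513] 619.7554955971118
[0.27428661 0.61618006 0.23039458] [-6.52996718e-01 -3.07274277e+00  2.61817222e-03] [-0.22514433  0.8332104  -0.81190706] 0.08511444157071828
```

View pics/scene1.png

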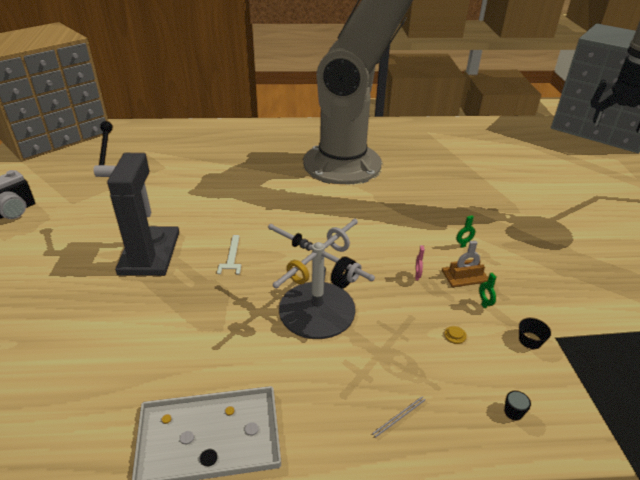

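View pics/top1.png

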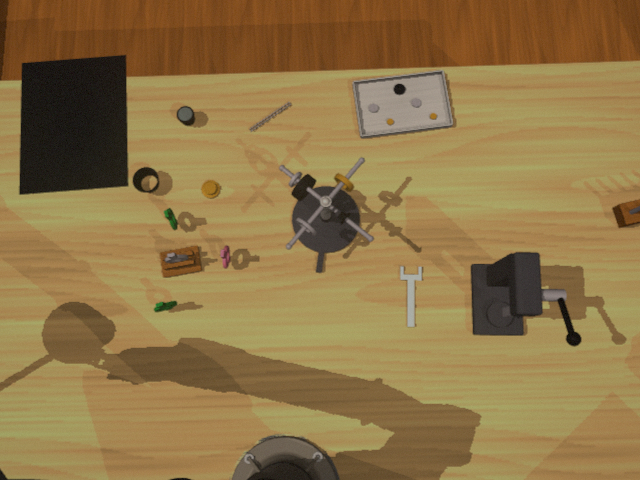

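Scene: the tree is at about (318,270), and its bare branch with a black washer runs to (270,228). The stand with the chrome ring is at (467,265), the green look-alikes are at (467,232) and (488,290), and a pink one is at (420,262). Top: the tree axis is near (326,205), the pointer goes to (320,268), the bare branch tip is probably (370,240), and the stand is at (181,261). I'll enlarge both views to confirm.

```bash
python3 - <<'E'
from h import *
f=load('top');g=load('scene')
a=cv2.resize(f['image'][145:285,260:400],None,fx=2.85,fy=2.85,interpolation=3)
b=cv2.resize(f['image'][230:290,150:240],(400,267),interpolation=3)
c=cv2.resize(g['image'][205:345,250:390],None,fx=2.85,fy=2.85,interpolation=3)
d=cv2.resize(g['image'][205:312,400:520],(400,331),interpolation=3)
im=np.zeros((600,800,3),np.uint8)
im=np.vstack([np.hstack([a,c]),np.hstack([np.vstack([b,np.zeros((64,400,3),np.uint8)]),d])[:,:798]]) if a.shape[1]==400 else np.vstack([np.hstack([a,c]),np.hstack([np.vstack([b,np.zeros((64,400,3),np.uint8)]),d])[:,:a.shape[1]*2]])
im=cv2.resize(im,(656,600)) ; save('pics/crop.png',im)
P=cloud(f)
# rack axis: foot disc; dark pixels
print('depth at tips',[dep(f,u,v).round(3) for u,v in [(325,202),(369,239),(290,247),(361,162),(283,168)]])
for n,u,v in [('tip',370,240),('tip2',290,247),('tip3',361,161),('tip4',282,168)]: print(n,plane(f,u,v,.16).round(4))
print('stud',plane(f,320,268,.012).round(4), 'stand mid',plane(f,181,261,.036).round(4))
G=cloud(g)
for nm,Q,bb,F in(('top',P,(145,285,270,385),f),):
    q=Q[bb[0]:bb[1],bb[2]:bb[3]].reshape(-1,3); m=(q[:,2]>.155)&(q[:,2]<.17); print(m.sum())
E
```

```text
depth at tips [array([ 0.596, -0.108,  0.174]), array([ 0.517, -0.196,  0.164]), array([ 0.505, -0.033,  0.163]), array([ 0.683, -0.187,  0.164]), array([ 0.674, -0.022,  0.167])]
tip [ 0.5154 -0.1986  0.16  ]
tip2 [ 0.5056 -0.033   0.16  ]
tip3 [ 0.6863 -0.187   0.16  ]
tip4 [ 0.6761 -0.0191  0.16  ]
stud [ 0.4813 -0.0929  0.012 ] stand mid [0.5029 0.221  0.036 ]
1402
```

View pics/crop.png

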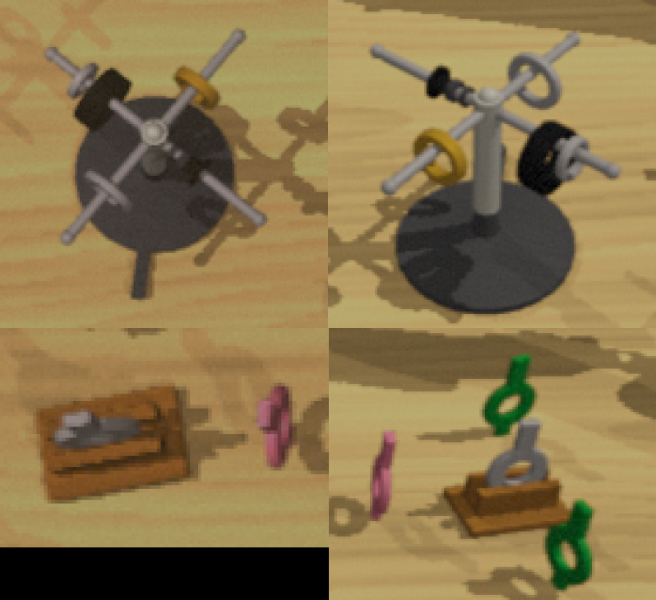

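The crop confirms the empty branch: the one with only the black washer, towards lower right in the top view (tip 370,240). The chrome ring in the wooden stand (181,259 in top) is the target, because the green and pink ones stand loose beside it. I'll move over the branch first.

```bash
cat >> h.py <<'E'
from scipy.spatial.transform import Rotation as Ro
def goal(p,yaw_y,ref=None):
    """shift mm and turn (tool axes) to TCP p, pointing down, tool y at world angle yaw_y deg"""
    o=r.get_obs(); R0=Ro.from_rotvec(o['orientation']); a=np.radians(yaw_y)
    y=np.array([np.cos(a),np.sin(a),0]); z=np.array([0,0,-1.]); x=np.cross(y,z)
    R1=Ro.from_matrix(np.stack([x,y,z],1)); s=R0.inv().apply(np.array(p)-o['tcp_pos'])*1000
    return s.round(1), (R0.inv()*R1).as_rotvec().round(4)
def stat():
    o=r.get_obs(); R=Ro.from_rotvec(o['orientation']).as_matrix()
    print('t',round(o['clock'],2),'p',np.round(o['tcp_pos'],4),'yaw_y',np.degrees(np.arctan2(R[1,1],R[0,1])).round(2),'z',R[:,2].round(3),'F',np.round(o['contact_force'],1),'w',round(o['grip_width'],4),'g',o['gripper_force'],'q',np.round(o['joints'],2))
E
python3 - <<'E'
from h import *
stat(); print(goal((.5324,-.1827,.28),-41))
f=load('top'); hsv=cv2.cvtColor(f['image'],cv2.COLOR_RGB2HSV)
# pointer: dark pixels just below foot disc
v=hsv[...,2]; s=hsv[...,1]
for row in range(250,276,2): 
    c=[u for u in range(300,340) if v[row,u]<110 and s[row,u]<90]; print(row,c[:1],c[-1:],end=' ')
print()
# wood stand
h=hsv[...,0]; m=((h<14)&(s>110)&(v<190)).astype(np.uint8); m[:235]=0;m[290:]=0;m[:,:150]=0;m[:,212:]=0
cs,_=cv2.findContours(m,0,2); c=max(cs,key=cv2.contourArea); print(cv2.minAreaRect(c),[plane(f,*p,.01).round(3) for p in cv2.boxPoints(cv2.minAreaRect(c))])
E
```

```text
t 0.1 p [0.2743 0.6162 0.2304] yaw_y 66.0 z [-0.001 -0.002 -1.   ] F [-0.2  0.8 -0.8] w 0.0851 g 0.0 q [-1.26  0.48  0.02  1.56 -0.01  1.11 -0.08]
(array([-560.7, -625. ,  -48.5]), array([-1.0000e-03,  1.7000e-03,  1.8676e+00]))
250 [314] [336] 252 [319] [326] 254 [319] [323] 256 [318] [323] 258 [318] [323] 260 [318] [322] 262 [318] [322] 264 [317] [321] 266 [317] [321] 268 [317] [321] 270 [316] [321] 272 [320] [320] 274 [] [] 
((174.0, 262.0), (0.0, 0.0), 0.0) [array([0.505, 0.243, 0.01 ]), array([0.505, 0.243, 0.01 ]), array([0.505, 0.243, 0.01 ]), array([0.505, 0.243, 0.01 ])]
```

Emit:
step_arm([
  [-560.7,-625,-48.5,0,0,1.868,40],
  [-560.7,-625,-48.5,0,0,1.868,40],
  [-560.7,-625,-48.5,0,0,1.868,40],
  [-560.7,-625,-48.5,0,0,1.868,40],
  [-560.7,-625,-48.5,0,0,1.868,40],
  [-560.7,-625,-48.5,0,0,1.868,40],
  [-560.7,-625,-48.5,0,0,1.868,40],
  [-560.7,-625,-48.5,0,0,1.868,40],
])

```text
clock: 0.9
tcp_pos: [0.3973, 0.2346, 0.2543]
orientation: [-2.28, -2.16, 0.0]
contact_force: [1.5, -0.6, -0.4]
grip_width: 0.0402
gripper_force: 0.0
```

```bash
python3 - <<'E'
from h import *
stat(); print(goal((.5324,-.1827,.28),-41))
E
```

```text
t 0.9 p [0.3973 0.2346 0.2543] yaw_y -3.1 z [-0.  0. -1.] F [ 1.5 -0.6 -0.4] w 0.0402 g 0.0 q [-1.01  0.09  0.37  2.04 -0.04  1.02 -0.68]
(array([-409.3,  157.5,  -25.8]), array([-3.000e-04, -0.000e+00,  6.615e-01]))
```

Emit:
step_arm([
  [-409.3,157.5,-25.8,0,0,0.6615,40],
  [-409.3,157.5,-25.8,0,0,0.6615,40],
  [-409.3,157.5,-25.8,0,0,0.6615,40],
  [-409.3,157.5,-25.8,0,0,0.6615,40],
  [-409.3,157.5,-25.8,0,0,0.6615,40],
  [-409.3,157.5,-25.8,0,0,0.6615,40],
  [-409.3,157.5,-25.8,0,0,0.6615,40],
  [-409.3,157.5,-25.8,0,0,0.6615,40],
])

```text
clock: 1.7
tcp_pos: [0.5227, -0.1441, 0.2779]
orientation: [-2.854, -1.312, -0.0]
contact_force: [1.3, 1.0, 0.8]
grip_width: 0.0397
gripper_force: 0.0
```

Emit:
step_arm([
  [0,0,0,0,0,0,40],
  [0,0,0,0,0,0,40],
])

```text
clock: 1.9
tcp_pos: [0.5222, -0.1439, 0.2775]
orientation: [2.857, 1.307, -0.002]
contact_force: [-0.7, 0.5, -0.5]
grip_width: 0.0401
gripper_force: 0.0
```

```bash
python3 - <<'E'
from h import *
stat(); print(goal((.5324,-.1827,.28),-41)); f=grab('wrist'); save('pics/w1.png',f['image'])
R,t=cam(f); print(-R.T@t, f['mtx'][0,0])
print(proj(f,[(.596,-.1095,.18),(.5154,-.1986,.16),(.477,-.0925,.012)]))
E
```

```text
t 1.9 p [ 0.5222 -0.1439  0.2775] yaw_y -40.84 z [-0.001 -0.001 -1.   ] F [-0.7  0.5 -0.5] w 0.0401 g 0.0 q [-0.46  0.25  0.75  1.86 -0.19  1.11 -0.36]
(array([-22.7,  33.1,  -2.5]), array([-0.0003,  0.0011,  0.0027]))
[ 0.57416922 -0.08476624  0.41915052] 431.1693707414343
[[382.90798545 102.83587914]
 [366.73549705 292.14297659]
 [249.1452748  170.978565  ]]
```

View pics/w1.png

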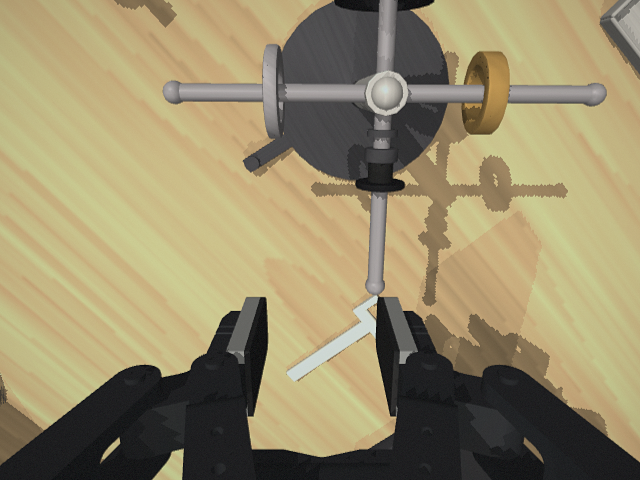

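The wrist view shows the tree from above: axis cap (386,91), empty branch tip (375,287), side tips (173,92) and (595,94), stud (252,163), and the washer's outer face at about (380,190).

```bash
python3 - <<'E'
from h import *
f=load('wrist')
T=[plane(f,*p,.16) for p in((375,287),(173,92),(595,94))]; S=plane(f,252,163,.014); W=plane(f,380.5,190,.16)
A=(T[1]+T[2])/2; print('axis',A.round(4),'top cap',plane(f,386.5,91,.172).round(4)); d=T[0]-A
side=T[1]-T[2]
print('branch',np.degrees(np.arctan2(d[1],d[0])),np.hypot(*d[:2]),'from side',np.degrees(np.arctan2(side[1],side[0]))-270, np.hypot(*side[:2]))
e=S-A; print('stud',S,np.degrees(np.arctan2(e[1],e[0])),np.hypot(*e[:2])); w=W-A;print('washer',np.hypot(*w[:2]))
b=np.radians(-131); G=A[:2]+.097*np.array([np.cos(b),np.sin(b)]); print(G,goal((*G,.141),-41))
E
```

```text
axis [ 0.6017 -0.1078  0.16  ] top cap [ 0.602  -0.1068  0.172 ]
branch -131.12522723427068 0.12140830824403304 from side -131.10022548309578 0.24126421334091921
stud [ 0.48470989 -0.08878164  0.014     ] 170.7622458559209 0.11853501672877433
washer 0.05643401407765921
[ 0.53806987 -0.18101709] (array([-19.1,  37.5, 136.3]), array([-0.0012,  0.0005,  0.0056]))
```

Emit:
step_arm([
  [-19,37.5,20,0,0,0.0056,40],
  [-19,37.5,60,0,0,0.0056,40],
  [-19,37.5,95,0,0,0.0056,40],
  [-19,37.5,120,0,0,0.0056,40],
  [-19,37.5,136,0,0,0.0056,40],
  [-19,37.5,136,0,0,0.0056,40],
])

```text
clock: 2.55
tcp_pos: [0.5371, -0.1783, 0.1395]
orientation: [-2.853, -1.306, 0.006]
contact_force: [0.1, 0.3, -0.3]
grip_width: 0.0402
gripper_force: 0.0
```

Emit:
step_arm([
  [0,0,0,0,0,0,8],
  [0,0,0,0,0,0,8],
  [0,0,0,0,0,0,8],
  [0,0,0,0,0,0,8],
  [0,0,0,0,0,0,8],
  [0,0,0,0,0,0,8],
], grip_force=20)

```text
clock: 3.15
tcp_pos: [0.5394, -0.1807, 0.1429]
orientation: [-2.858, -1.304, -0.003]
contact_force: [-1.8, 3.4, 8.1]
grip_width: 0.0092
gripper_force: 20.0
```

```bash
python3 - <<'E'
from h import *
stat(); o=r.get_obs()
A=np.array([.6015,-.108]); R0=Ro.from_rotvec(o['orientation']); p0=o['tcp_pos']
for th in list(np.arange(7,56,7))+[58.1]:
    q=Ro.from_euler('z',-th,degrees=True); p=p0.copy(); p[:2]=A+(q.apply([*(p0[:2]-A),0]))[:2]
    print(th,R0.inv().apply(p-p0).round(4)*1000, (R0.inv()*q*R0).as_rotvec().round(4))
E
```

```text
t 3.15 p [ 0.5394 -0.1807  0.1429] yaw_y -40.93 z [ 0.002  0.001 -1.   ] F [-1.8  3.4  8.1] w 0.0092 g 20.01647025346756 q [-0.29  0.48  0.66  1.93 -0.38  0.86 -0.14]
7 [  0.6 -11.7  -0. ] [-0.0002 -0.      0.1222]
14 [  2.7 -23.2  -0. ] [-5.000e-04 -1.000e-04  2.443e-01]
21 [  6.1 -34.3  -0. ] [-7.000e-04 -1.000e-04  3.665e-01]
28 [ 10.9 -45.    0. ] [-9.000e-04 -2.000e-04  4.887e-01]
35 [ 16.9 -55.    0. ] [-1.100e-03 -2.000e-04  6.109e-01]
42 [ 24.1 -64.2   0. ] [-1.40e-03 -3.00e-04  7.33e-01]
49 [ 32.4 -72.4   0. ] [-1.600e-03 -3.000e-04  8.552e-01]
58.1 [ 44.5 -81.5   0. ] [-1.900e-03 -4.000e-04  1.014e+00]
```

Emit:
step_arm([
  [0.2,-5.9,-1,0,0,0.061,8],
  [0.6,-11.7,-2,0,0,0.1222,8],
  [2.7,-23.2,-2,0,0,0.2443,8],
  [6.1,-34.3,-2,0,0,0.3665,8],
  [10.9,-45,-2,0,0,0.4887,8],
  [16.9,-55,-2,0,0,0.6109,8],
  [20.4,-59.7,-2,0,0,0.672,8],
  [20.4,-59.7,-2,0,0,0.672,8],
])

```text
clock: 3.95
tcp_pos: [0.5068, -0.125, 0.1431]
orientation: [-3.128, -0.29, 0.001]
contact_force: [2.7, 2.2, -13.1]
grip_width: 0.0094
gripper_force: 19.6
```

```bash
python3 - <<'E'
from h import *
stat(); o=r.get_obs(); f=grab('wrist'); save('pics/w2.png',f['image']); print(o['moment'])
A=np.array([.6015,-.108]);d=o['tcp_pos'][:2]-A; print(np.degrees(np.arctan2(d[1],d[0])),np.hypot(*d))
E
```

```text
t 3.95 p [ 0.5068 -0.125   0.1431] yaw_y -79.4 z [-0.001  0.001 -1.   ] F [  2.7   2.2 -13.1] w 0.0094 g 19.63361531496048 q [-0.55  0.46  0.87  2.04 -0.47  0.85 -0.8 ]
[ 0.50472838 -0.77082941 -0.03342081]
-169.79792030212934 0.09625547572474086
```

View pics/w2.png

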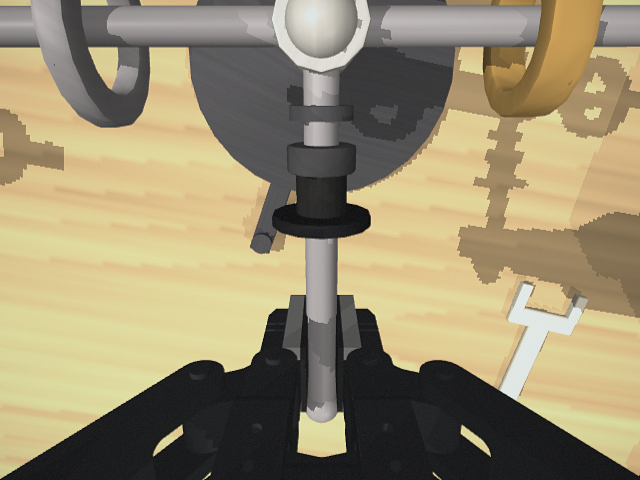

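The branch is gripped, with the washer's outer face at about (321,225) and the stud at (262,243), still to the left of the branch.

```bash
python3 - <<'E'
from h import *
f=load('wrist'); o=r.get_obs()
A=np.array([.6015,-.108,0])
for z in (.012,.016):
  S=plane(f,262,243,z); e=S-A; print('stud',S,np.degrees(np.arctan2(e[1],e[0])),np.hypot(*e[:2]))
b1=plane(f,321,300,.160);b2=plane(f,321.5,90,.160); d=b1-b2; print('bar',np.degrees(np.arctan2(d[1],d[0])),'cap',plane(f,321,22,.172))
t=plane(f,321,413,.16); print('tip',t,np.hypot(*(t-A)[:2])); w=plane(f,321,222,.16); print('washer',np.hypot(*(w-A)[:2]))
R0=Ro.from_rotvec(o['orientation']); p0=o['tcp_pos']
for th in (4,11,18,19,20):
    q=Ro.from_euler('z',-th,degrees=True); p=p0.copy(); p[:2]=A[:2]+(q.apply([*(p0[:2]-A[:2]),0]))[:2]
    print(th,R0.inv().apply(p-p0).round(4)*1000, np.radians(th))
E
```

```text
stud [ 0.48406541 -0.08925182  0.012     ] 170.92939882779348 0.11892172256571683
stud [ 0.48553843 -0.08957134  0.016     ] 170.97004635578466 0.11741678593087071
bar -169.53339656609288 cap [ 0.60061592 -0.10788979  0.172     ]
tip [ 0.4797387  -0.13047271  0.16      ] 0.12381776222171718
washer 0.05387438207830324
4 [ 0.3 -6.7  0. ] 0.06981317007977318
11 [  1.9 -18.4   0. ] 0.19198621771937624
18 [  4.9 -29.7   0. ] 0.3141592653589793
19 [  5.4 -31.3   0. ] 0.33161255787892263
20 [  6.  -32.9   0. ] 0.3490658503988659
```

Emit:
step_arm([
  [0.3,-6.7,1.2,0,0,0.07,8],
  [1.9,-18.4,1.2,0,0,0.192,8],
  [4.9,-29.7,1.2,0,0,0.314,8],
  [5.8,-32.3,1.2,0,0,0.342,8],
  [5.8,-32.3,1.2,0,0,0.342,8],
  [5.8,-32.3,1.2,0,0,0.342,8],
])

```text
clock: 4.6
tcp_pos: [0.5062, -0.0937, 0.143]
orientation: [-3.13, 0.244, 0.002]
contact_force: [-4.1, 4.7, 3.9]
grip_width: 0.0088
gripper_force: 21.5
```

```bash
cat > meas.py <<'E'
from h import *
stat(); f=grab('wrist'); im=f['image']
save('pics/w3.png',im)
E
python3 meas.py
```

```text
t 4.6 p [ 0.5062 -0.0937  0.143 ] yaw_y -98.9 z [-0.001  0.002 -1.   ] F [-4.1  4.7  3.9] w 0.0088 g 21.498066186904907 q [-0.68  0.49  0.97  2.06 -0.53  0.86 -1.13]
```

View pics/w3.png

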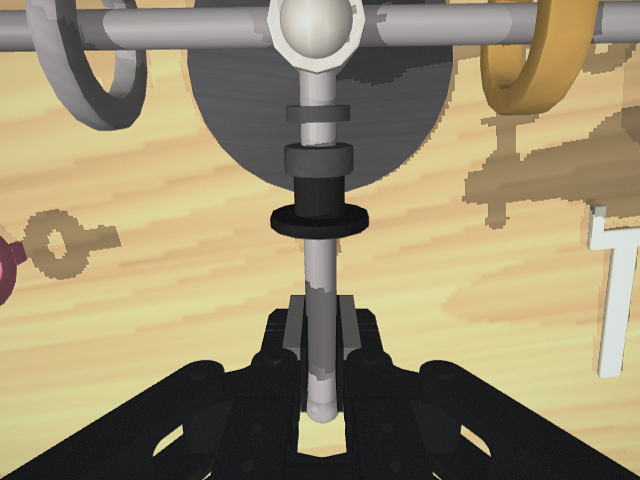

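The pointer is now hidden under the branch. I'll release, rise and check.

Emit:
step_arm([
  [0,0,0,0,0,0,34],
  [0,0,0,0,0,0,34],
  [0,0,0,0,0,0,34],
  [0,0,-40,0,0,0,34],
  [0,0,-90,0,0,0,34],
  [60,0,-140,0,0,0,34],
  [60,0,-140,0,0,0,34],
  [60,0,-140,0,0,0,34],
])

```text
clock: 5.45
tcp_pos: [0.57, -0.104, 0.2857]
orientation: [3.13, -0.245, 0.011]
contact_force: [-0.0, 0.5, -0.3]
grip_width: 0.0336
gripper_force: 0.0
```

```bash
sed -i 's/w3.png/w4.png/' meas.py; python3 meas.py; python3 - <<'E'
from h import *
f=grab('top'); a=cv2.resize(f['image'][150:290,270:390],(514,600),interpolation=2); save('pics/t2.png',a)
E
```

```text
t 5.45 p [ 0.57   -0.104   0.2857] yaw_y -98.95 z [ 0.007 -0.002 -1.   ] F [-0.   0.5 -0.3] w 0.0336 g 0.0 q [-0.73  0.43  1.08  1.78 -0.41  1.18 -1.25]
```

View pics/w4.png

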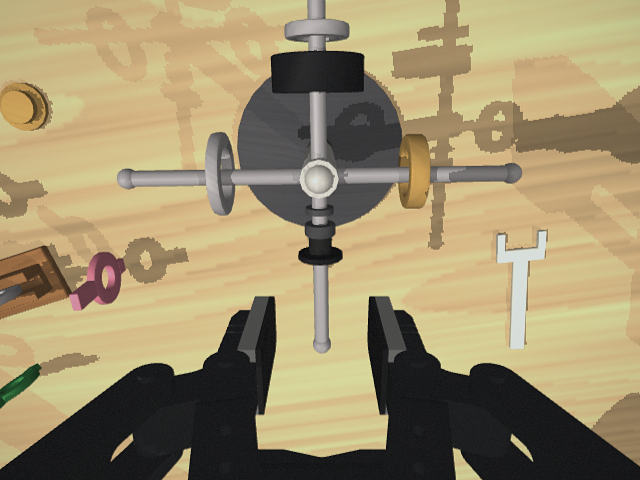

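Tips are at (321,346), (125,179) and (513,173), the axis cap is at (319,178), and the stud is hidden under the branch. Next I'll compute the branch angle and the stand geometry.

```bash
python3 - <<'E'
from h import *
f=load('wrist')
T=[plane(f,*p,.16) for p in((321,346),(125,178.5),(513,173))]; A=(T[1]+T[2])/2; d=T[0]-A; s=T[1]-T[2]
print(A,'side',np.degrees(np.arctan2(s[1],s[0]))+90, 'tip',np.degrees(np.arctan2(d[1],d[0])),np.hypot(*d[:2]))
w=plane(f,320,259,.16); print('washer r',np.hypot(*(w-A)[:2]),w, 'pred tip px',proj(f,[A+.12*np.array([np.cos(np.radians(170.85)),np.sin(np.radians(170.85)),0])]))
g=load('top')
# pointer vs branch in top view: predicted stud direction
c=proj(g,[(.6015,-.108,.012),(.6015,-.108,.16)]);print(c)
P=cloud(g); print('ring tab top candidates')
q=P[235:285,155:210].reshape(-1,3); im=g['image'][235:285,155:210].reshape(-1,3)
sat=im.max(1).astype(int)-im.min(1); m=(q[:,2]>.085)&(q[:,2]<.11); print(m.sum(),q[m].mean(0),q[m].round(3)[:12])
m=(q[:,2]>.03)&(q[:,2]<.039); 
r2=cv2.minAreaRect((q[m,:2]*1000).astype(np.float32)); print('wood top',m.sum(),r2)
print(goal((.44,.19,.28),8.5))
E
```

```text
[ 0.60153436 -0.10771682  0.16      ] side 171.8564030446176 tip 171.7033764750251 0.12154059050122594
washer r 0.05559906477448306 [ 0.54650201 -0.09979866  0.16      ] pred tip px [[318.45222861 344.10600482]]
[[325.06252413 216.64416176]
 [324.95099163 200.87879502]]
ring tab top candidates
36 [0.50668094 0.22808677 0.09617561] [[0.511 0.229 0.096]
 [0.511 0.226 0.098]
 [0.512 0.225 0.094]
 [0.51  0.221 0.101]
 [0.51  0.238 0.095]
 [0.509 0.235 0.097]
 [0.509 0.232 0.101]
 [0.509 0.231 0.098]
 [0.509 0.229 0.096]
 [0.509 0.226 0.099]
 [0.509 0.224 0.097]
 [0.508 0.221 0.102]]
wood top 217 ((506.83416748046875, 228.6298828125), (31.641529083251953, 70.07998657226562), 9.720990180969238)
(array([-170.7, -270.4,    2.3]), array([ 3.0000e-04,  7.0000e-04, -1.8778e+00]))
```

View pics/t2.png

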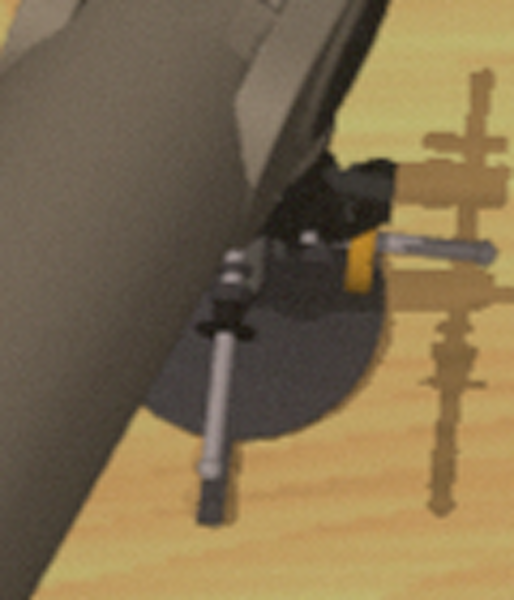

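From the top view, branch and pointer are parallel to within a fraction of a degree. Next I'll move to view the ring.

```bash
python3 - <<'E'
from h import *
print(goal((.515,.178,.28),9))
E
```

```text
(array([ -94.7, -270.4,    2.3]), array([ 3.0000e-04,  7.0000e-04, -1.8865e+00]))
```

Emit:
step_arm([
  [-94.7,-270.4,2,0,0,-1.8865,50],
  [-94.7,-270.4,2,0,0,-1.8865,50],
  [-94.7,-270.4,2,0,0,-1.8865,50],
  [-94.7,-270.4,2,0,0,-1.8865,50],
  [-94.7,-270.4,2,0,0,-1.8865,50],
  [-94.7,-270.4,2,0,0,-1.8865,50],
  [-94.7,-270.4,2,0,0,-1.8865,50],
  [-94.7,-270.4,2,0,0,-1.8865,50],
])

```text
clock: 6.35
tcp_pos: [0.5131, 0.1795, 0.2791]
orientation: [-2.717, -1.576, 0.005]
contact_force: [0.2, -0.6, 1.0]
grip_width: 0.0499
gripper_force: 0.0
```

```bash
python3 - <<'E'
from h import *
stat();print(goal((.515,.178,.28),9))
E
```

```text
t 6.35 p [0.5131 0.1795 0.2791] yaw_y -29.77 z [-0.003 -0.001 -1.   ] F [ 0.2 -0.6  1. ] w 0.0499 g 0.0 q [-1.11  0.27  0.81  1.85 -0.21  1.11 -0.74]
(array([-0.4,  2.4, -0.9]), array([-0.0024,  0.0017, -0.6766]))
```

Emit:
step_arm([
  [0,2,0,0,0,-0.6766,50],
  [0,2,0,0,0,-0.6766,50],
  [0,2,0,0,0,-0.6766,50],
  [0,2,0,0,0,-0.6766,50],
  [0,2,0,0,0,-0.6766,50],
  [0,2,0,0,0,-0.6766,50],
])

```text
clock: 6.95
tcp_pos: [0.5155, 0.1766, 0.2795]
orientation: [-2.051, -2.378, 0.003]
contact_force: [0.2, -0.0, -0.0]
grip_width: 0.0504
gripper_force: 0.0
```

```bash
python3 - <<'E'
from h import *
stat(); f=grab('wrist'); g=grab('top')
u=proj(f,[(.507,.228,.1)])[0]; print(u)
a=f['image']; b=cv2.resize(g['image'][150:290,270:390],(411,480),interpolation=2)
save('pics/w5.png',cv2.resize(np.hstack([a,b]),(800,365),interpolation=cv2.INTER_AREA))
E
```

```text
t 6.95 p [0.5155 0.1766 0.2795] yaw_y 8.46 z [-0.002 -0.001 -1.   ] F [ 0.2 -0.  -0. ] w 0.0504 g 0.0 q [-1.    0.25  0.67  1.84 -0.17  1.11 -0.12]
[319.9642093  131.70823609]
```

View pics/w5.png

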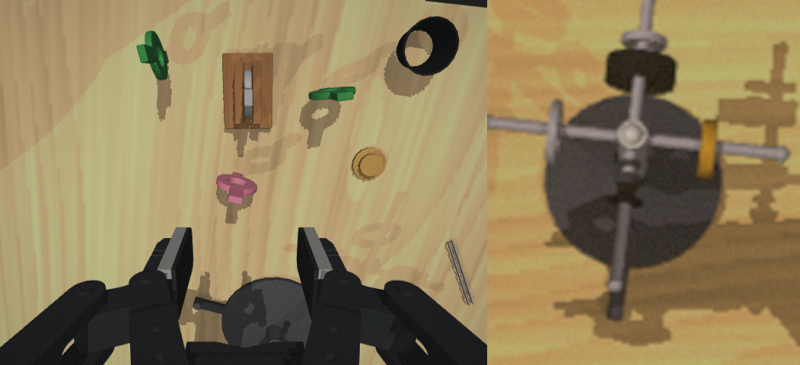

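The wrist half shows the stand near full-resolution (326,120), with the chrome tab and ring edge in its slot and the greens and pink well clear. The top half shows the branch over the pointer, with the stud just beyond the branch tip.

```bash
python3 - <<'E'
from h import *
f=load('wrist'); hsv=cv2.cvtColor(f['image'],cv2.COLOR_RGB2HSV); P=cloud(f)
box=np.zeros((480,640),bool); box[62:178,285:365]=1
m=box&(P[...,2]>.055); print('high',m.sum(),P[m].mean(0), P[m][:,2].max())
m2=(box&(P[...,2]>.092)); q=P[m2]; print('tabtop',m2.sum(),q.mean(0),cv2.minAreaRect((q[:,:2]*1000).astype(np.float32)), np.argwhere(m2).mean(0))
m4=box&(P[...,2]>.05)&(P[...,2]<.09); q=P[m4];print('ringbody',m4.sum(),q.mean(0),cv2.minAreaRect((q[:,:2]*1000).astype(np.float32)))
m3=box&(abs(P[...,2]-.036)<.004); q=P[m3]; print('woodtop',m3.sum(),cv2.minAreaRect((q[:,:2]*1000).astype(np.float32)))
m3=box&(P[...,2]>.006)&(P[...,2]<.045); q=P[m3]; print('wood',cv2.minAreaRect((q[:,:2]*1000).astype(np.float32)))
g=load('top'); hs=cv2.cvtColor(g['image'],cv2.COLOR_RGB2HSV)
for row in range(222,274,3):
  c=[u for u in range(308,335) if hs[row,u,1]<70]; b=[u for u in c if hs[row,u,2]>115]; print(row,c[:1],c[-1:],'bright',b[:1],b[-1:])
E
```

```text
high 627 [0.51040978 0.23384278 0.09443374] 0.4212263616815958
tabtop 278 [0.51036087 0.23343798 0.13157404] ((509.7713623046875, 238.87387084960938), (7.3548712730407715, 31.4200439453125), 8.780835151672363) [126.85971223 325.78776978]
ringbody 382 [0.51040252 0.23461578 0.06365838] ((510.9199523925781, 231.1721954345703), (7.575993537902832, 50.24771499633789), 8.807432174682617)
woodtop 1930 ((510.9800109863281, 230.90162658691406), (30.838539123535156, 69.78298950195312), 9.332284927368164)
wood ((511.1411437988281, 230.73114013671875), (60.045841217041016, 90.10855865478516), 9.300454139709473)
222 [308] [334] bright [] []
225 [308] [334] bright [] []
228 [308] [334] bright [] []
231 [309] [334] bright [] []
234 [309] [334] bright [] []
237 [308] [334] bright [] []
240 [308] [334] bright [] []
243 [308] [334] bright [] []
246 [308] [334] bright [] []
249 [315] [334] bright [] []
252 [318] [322] bright [] []
255 [318] [322] bright [] []
258 [317] [322] bright [317] [320]
261 [317] [321] bright [] []
264 [318] [320] bright [] []
267 [317] [321] bright [] []
270 [317] [320] bright [] []
273 [] [] bright [] []
```

```bash
cat > ang.py <<'E'
from h import *
g=load('top'); P=cloud(g); A0=np.array([.597,-.1095])
img=cv2.imread('pics/top1.png').astype(float).sum(2)
pts=[]
for row in range(254,269):
    l=img[row,310:329]; bg=np.median(np.r_[l[:4],l[-4:]]); w=np.clip(bg-l-60,0,None); w[:4]=0; w[-3:]=0
    pts.append(plane(g,310+(w*np.arange(19)).sum()/w.sum(),row,.009))
pts=np.array(pts)[:,:2]
# disc centre from dark mask in first picture
a=cv2.imread('pics/top1.png'); m=((a.max(2).astype(int)-a.min(2)<35)&(a.max(2)<95)).astype(np.uint8); m[:175]=0;m[260:]=0;m[:,:280]=0;m[:,372:]=0
m=cv2.morphologyEx(m,2,np.ones((9,9))); c=max(cv2.findContours(m,0,1)[0],key=cv2.contourArea); h=cv2.convexHull(c)
(u,v),rad=cv2.minEnclosingCircle(h); e=cv2.fitEllipse(h); print('disc',u,v,rad,plane(g,u,v,.008),e,plane(g,*e[0],.008))
vx=cv2.fitLine(pts.astype(np.float32),2,0,.01,.01).ravel(); print('pointer line dir',np.degrees(np.arctan2(vx[1],vx[0])),pts[[0,-1]],pts.mean(0))
def run(P,A0):
    q=P.reshape(-1,3); q=q[(q[:,2]>.152)&(q[:,2]<.170)]; d=q[:,:2]-A0; rr=np.hypot(*d.T); an=np.degrees(np.arctan2(d[:,1],d[:,0]))%360
    C={}
    for k in range(4):
        b=(172+90*k)%360; s=(rr>75)&(rr<.2) if 0 else (rr>.085)&(rr<.125)&(abs((an-b+180)%360-180)<12)
        if s.sum()>5: C[k]=q[s][:,:2].mean(0); print(k,s.sum(),C[k],an[s].mean())
    return C
C=run(P,A0)
if 1 in C and 3 in C: A=(C[1]+C[3])/2; d=C[0]-A; print('ax',A,np.degrees(np.arctan2(*d[::-1]))%360); s=C[1]-C[3]; print('side',np.degrees(np.arctan2(*s[::-1]))-90)
for p in pts[-1],pts.mean(0): d=p-A; print('pointer via A',np.degrees(np.arctan2(*d[::-1])))
E
python3 ang.py
```

```text
disc 327.04052734375 220.11260986328125 33.35966873168945 [ 0.59398271 -0.11238805  0.008     ] ((331.88946533203125, 224.16798400878906), (48.76456069946289, 67.03471374511719), 38.833274841308594) [ 0.5839715  -0.12338587  0.008     ]
pointer line dir -8.72254 [[ 0.51415141 -0.09677844]
 [ 0.48171448 -0.09206157]] [ 0.49791319 -0.0943258 ]
0 96 [ 0.49232052 -0.09466069] 171.92241795740742
1 93 [ 0.58207419 -0.21437653] 261.8938326713219
2 98 [ 0.69901563 -0.12431514] 333.3840393566728
3 94 [ 0.61183863 -0.00526888] 81.89365728353002
ax [ 0.59695641 -0.1098227 ] 171.75507663369802
side -188.10107822541562
pointer via A 171.23848751560206
pointer via A 171.10725505279936
```

The tree is within about 0.6° of the pointer, which is good. The ring is at (0.511, 0.231) with yaw 9°. Now the grasp.

```bash
python3 - <<'E'
from h import *
print(goal((.511,.231,.070),9.0))
E
```

```text
(array([ 54.3,   3.2, 209.8]), array([-0.0016,  0.0004, -0.0122]))
```

Emit:
step_arm([
  [54.3,3.2,10,-0.0016,0,-0.012,50],
  [54.3,3.2,50,-0.0016,0,-0.012,50],
  [54.3,3.2,100,-0.0016,0,-0.012,50],
  [54.3,3.2,140,-0.0016,0,-0.012,50],
  [54.3,3.2,175,-0.0016,0,-0.012,50],
  [54.3,3.2,198,-0.0016,0,-0.012,50],
  [54.3,3.2,209.8,-0.0016,0,-0.012,50],
  [54.3,3.2,209.8,-0.0016,0,-0.012,50],
])

```text
clock: 7.85
tcp_pos: [0.511, 0.2311, 0.0695]
orientation: [2.038, 2.39, -0.003]
contact_force: [0.6, 0.3, 0.1]
grip_width: 0.05
gripper_force: 0.0
```

```bash
python3 - <<'E'
from h import *
stat(); print(goal((.511,.231,.070),9.0)); f=grab('wrist'); P=cloud(f)
# finger pads & tab columns around the tab row
o=r.get_obs(); print(proj(f,[(.511,.231,.1),o['tcp_pos'],(.511,.231,.06)]))
q=P.reshape(-1,3); s=(np.hypot(q[:,0]-.511,q[:,1]-.231)<.035)&(q[:,2]>.05)&(q[:,2]<.105); c=(f['image'].reshape(-1,3)[s]).max(1); q=q[s]
print(s.sum(), q.min(0),q.max(0),cv2.minAreaRect((q[:,:2]*1000).astype(np.float32)))
t=q[(q[:,2]>.094)]; print(len(t),t.mean(0))
E
```

```text
t 7.85 p [0.511  0.2311 0.0695] yaw_y 9.08 z [-0.001 -0.002 -1.   ] F [0.6 0.3 0.1] w 0.05 g 0.0 q [-0.92  0.55  0.51  1.99 -0.4   0.71 -0.01]
(array([-0.1, -0. , -0.5]), array([-0.001 ,  0.0015,  0.0014]))
[[319.678123   367.03810692]
 [322.77987715 318.21970578]
 [320.11838813 305.09340807]]
8220 [0.4760244  0.21536715 0.05000445] [0.54402686 0.25686061 0.10499815] ((509.8886413574219, 237.87271118164062), (68.7914810180664, 38.05390930175781), 8.689053535461426)
3399 [0.50997227 0.23450103 0.09926248]
```

Emit:
step_arm([
  [0,0,0,0,0,0,6],
  [0,0,0,0,0,0,6],
  [0,0,0,0,0,0,6],
  [0,0,0,0,0,0,6],
  [0,0,0,0,0,0,6],
  [0,0,0,0,0,0,6],
  [0,0,0,0,0,0,6],
], grip_force=40)

```text
clock: 8.6
tcp_pos: [0.512, 0.232, 0.072]
orientation: [2.037, 2.391, 0.003]
contact_force: [-2.6, -0.4, 7.0]
grip_width: 0.0073
gripper_force: 39.1
```

```bash
python3 - <<'E'
from h import *
stat()
E
```

```text
t 8.6 p [0.512 0.232 0.072] yaw_y 9.14 z [ 0.001  0.001 -1.   ] F [-2.6 -0.4  7. ] w 0.0073 g 39.053767919540405 q [-0.92  0.55  0.51  1.98 -0.4   0.71 -0.01]
```

Gripped. The TCP is 26 mm above the ring origin. Lifting straight out.

Emit:
step_arm([
  [0,0,-8,0,0,0,6],
  [0,0,-20,0,0,0,6],
  [0,0,-40,0,0,0,6],
  [0,0,-70,0,0,0,6],
  [0,0,-110,0,0,0,6],
  [0,0,-150,0,0,0,6],
  [0,0,-190,0,0,0,6],
  [0,0,-200,0,0,0,6],
])

```text
clock: 9.4
tcp_pos: [0.5141, 0.232, 0.2764]
orientation: [2.037, 2.388, 0.015]
contact_force: [0.3, -0.2, -1.4]
grip_width: 0.0072
gripper_force: 39.2
```

```bash
python3 - <<'E'
from h import *
stat(); print(goal((.453,-.0866,.27),-8.2))
f=grab('wrist'); P=cloud(f); p=r.get_obs()['tcp_pos']; R=Ro.from_rotvec(r.get_obs()['orientation'])
q=R.inv().apply(P.reshape(-1,3)-p)*1000; im=f['image'].reshape(-1,3)
# ring points in tool frame: z in (0..60), |y|<5.5
s=(q[:,2]>4)&(q[:,2]<65)&(abs(q[:,1])<8)&(abs(q[:,0])<40); t=q[s]; print(s.sum(),t.min(0),t.max(0),t.mean(0))
for a in range(4,64,6):
    w=t[(t[:,2]>=a)&(t[:,2]<a+6)]; 
    if len(w): print(a,len(w),w[:,0].min().round(1),w[:,0].max().round(1),'y',w[:,1].min().round(1),w[:,1].max().round(1))
E
```

```text
t 9.4 p [0.5141 0.232  0.2764] yaw_y 9.09 z [ 0.008  0.005 -1.   ] F [ 0.3 -0.2 -1.4] w 0.0072 g 39.18598473072052 q [-1.07  0.28  0.66  1.81 -0.19  1.1  -0.18]
(array([-305. , -110.7,    4.2]), array([ 0.0084, -0.0052,  0.3017]))
1120 [ 7.26646447 -3.48126806  4.00484165] [25.02472821  4.53207116 32.24003914] [18.86119973  0.57430602 12.56965212]
4 501 7.3 19.9 y -3.2 4.4
10 293 16.4 23.0 y -3.2 4.5
16 194 20.6 24.8 y -3.4 4.3
22 94 22.2 25.0 y -3.5 4.4
28 38 22.6 24.8 y -3.1 4.4
```

Emit:
step_arm([
  [-304,-110.5,4,0.008,-0.005,0.302,6],
  [-304,-110.5,4,0.008,-0.005,0.302,6],
  [-304,-110.5,4,0.008,-0.005,0.302,6],
  [-304,-110.5,4,0.008,-0.005,0.302,6],
  [-304,-110.5,4,0.008,-0.005,0.302,6],
  [-304,-110.5,4,0.008,-0.005,0.302,6],
  [-304,-110.5,4,0.008,-0.005,0.302,6],
  [-304,-110.5,4,0.008,-0.005,0.302,6],
])

```text
clock: 10.25
tcp_pos: [0.449, -0.0899, 0.2661]
orientation: [-2.38, -2.048, 0.014]
contact_force: [-0.1, 0.4, -0.5]
grip_width: 0.0074
gripper_force: 39.1
```

```bash
python3 - <<'E'
from h import *
stat(); print(goal((.453,-.0856,.186),-8.2))
f=grab('wrist'); P=cloud(f); q=P.reshape(-1,3); A=np.array([.6015,-.108]); d=q[:,:2]-A; rr=np.hypot(*d.T); an=np.degrees(np.arctan2(d[:,1],d[:,0]))%360
s=(q[:,2]>.15)&(q[:,2]<.172)&(rr>.09)&(rr<.13)&(abs(an-172)<12); print(s.sum(), q[s].mean(0) if s.any() else '', an[s].mean(), rr[s].max() if s.any() else '',q[s].max(0))
E
```

```text
t 10.25 p [ 0.449  -0.0899  0.2661] yaw_y -8.58 z [-0.008 -0.005 -1.   ] F [-0.1  0.4 -0.5] w 0.0074 g 39.14176046848297 q [-0.8   0.08  0.92  2.05 -0.07  1.05  0.01]
(array([ 5.3,  3.9, 80. ]), array([-0.0068,  0.0057, -0.0066]))
1072 [ 0.49424842 -0.0913313   0.16314045] 171.1648716477119 0.12635309465611705 [ 0.51297614 -0.08408775  0.1669582 ]
```

Emit:
step_arm([
  [5,3,10,-0.005,0.004,-0.004,6],
  [5,3,30,-0.005,0.004,-0.004,6],
  [5,3,50,-0.005,0.004,-0.004,6],
  [5,3,70,-0.005,0.004,-0.004,6],
  [5,3,80,-0.005,0.004,-0.004,6],
  [5,3,80,-0.005,0.004,-0.004,6],
  [5,3,80,-0.005,0.004,-0.004,6],
])

```text
clock: 11.0
tcp_pos: [0.4544, -0.0814, 0.1867]
orientation: [2.368, 2.063, -0.003]
contact_force: [0.4, 0.6, -1.3]
grip_width: 0.0072
gripper_force: 39.1
```

```bash
cat > br.py <<'E'
from h import *
stat(); print(goal((.453,-.0856,.186),-8.2))
f=grab('wrist'); P=cloud(f); q=P.reshape(-1,3); A=np.array([.6015,-.108]); d=q[:,:2]-A; rr=np.hypot(*d.T); an=np.degrees(np.arctan2(d[:,1],d[:,0]))%360
for lo,hi in((.04,.047),(.06,.075),(.075,.09),(.09,.105),(.105,.13)):
    s=(q[:,2]>.15)&(q[:,2]<.172)&(rr>lo)&(rr<hi)&(abs(an-172)<10)
    if s.sum()>10: print(lo,s.sum(), q[s].mean(0), 'latmid',(q[s].min(0)+q[s].max(0))/2, an[s].mean(), q[s][:,2].max())
o=r.get_obs();d=o['tcp_pos'][:2]-A;u=np.array([np.cos(np.radians(171.8)),np.sin(np.radians(171.8))]);print('tcp radial',d@u,'lat(+y side)',d@[u[1],-u[0]])
E
python3 br.py; python3 -c "
from h import *
save('pics/w6.png',load('wrist')['image'])"
```

```text
t 11.0 p [ 0.4544 -0.0814  0.1867] yaw_y -7.89 z [-0.001 -0.002 -1.   ] F [ 0.4  0.6 -1.3] w 0.0072 g 39.140342473983765 q [-0.71  0.24  0.88  2.14 -0.24  0.87  0.17]
(array([-4.4, -0.8,  0.7]), array([-0.0007,  0.002 ,  0.0055]))
0.04 500 [ 0.55912035 -0.09938375  0.16515743] latmid [ 0.55910463 -0.10085755  0.16087747] 168.53254375277942 0.16779202581092256
0.06 809 [ 0.53500282 -0.09660777  0.16293991] latmid [ 0.53495664 -0.09761673  0.16156729] 170.27034268061954 0.16580588854812145
0.075 833 [ 0.52009608 -0.09440097  0.16277678] latmid [ 0.52013644 -0.09541642  0.16104207] 170.51254735095034 0.16570546630503072
0.09 847 [ 0.50528009 -0.09235511  0.16273073] latmid [ 0.50518106 -0.09326936  0.16120222] 170.76182061999054 0.16592712402757873
0.105 1261 [ 0.48690451 -0.08951572  0.16300479] latmid [ 0.48731093 -0.09078605  0.16155645] 170.8347704244161 0.16688385339865675
tcp radial 0.14901446495091442 lat(+y side) 0.005224775633781139
```

View pics/w6.png

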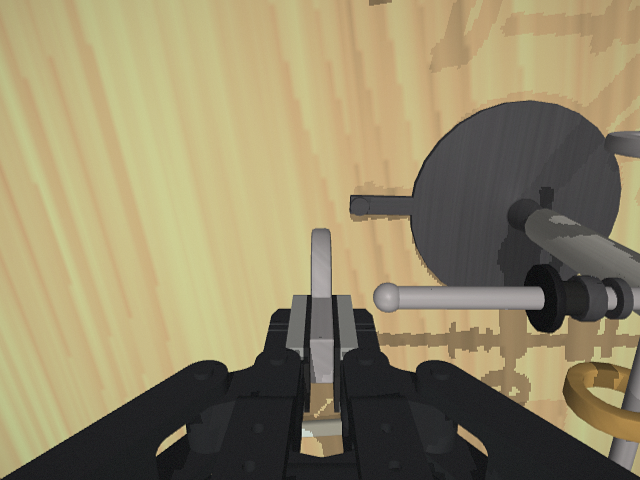

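The tab is held squarely and the ring faces the branch end (388,297), sitting about 4 mm too far toward +y. I'll correct that, then thread it on slowly.

Emit:
step_arm([
  [-4.4,-0.8,0.7,-0.001,0.002,0.0055,6],
  [-4.4,-0.8,0.7,-0.001,0.002,0.0055,6],
  [-4.4,-0.8,0.7,-0.001,0.002,0.0055,6],
])

```text
clock: 11.35
tcp_pos: [0.4529, -0.0863, 0.1863]
orientation: [2.376, 2.055, 0.003]
contact_force: [0.3, 0.1, -1.6]
grip_width: 0.007
gripper_force: 39.1
```

```bash
python3 br.py
```

```text
t 11.35 p [ 0.4529 -0.0863  0.1863] yaw_y -8.28 z [ 0.001  0.001 -1.   ] F [ 0.3  0.1 -1.6] w 0.007 g 39.1419517993927 q [-0.7   0.24  0.88  2.14 -0.24  0.86  0.18]
(array([0.7, 0. , 0.4]), array([ 0.0013, -0.001 , -0.0014]))
0.04 504 [ 0.55906252 -0.0995525   0.1653025 ] latmid [ 0.55915645 -0.10116103  0.16285511] 168.77361814929907 0.1684568808013657
0.06 835 [ 0.53503802 -0.09656464  0.16289836] latmid [ 0.53503346 -0.09752156  0.16153757] 170.22474269174015 0.16578563415017664
0.075 860 [ 0.52016402 -0.0945863   0.16280328] latmid [ 0.52000545 -0.09578767  0.16126911] 170.63233366465087 0.16576437384187848
0.09 848 [ 0.50526737 -0.09243067  0.16283184] latmid [ 0.50512791 -0.09362231  0.16131724] 170.80731008335792 0.16570366304605835
0.105 1294 [ 0.48698963 -0.08962582  0.16303777] latmid [ 0.48739465 -0.09050178  0.1618852 ] 170.88206067263337 0.16687627350790327
tcp radial 0.15024816113217665 lat(+y side) 0.00038393499041274487
```

Emit:
step_arm([
  [1,8,0,0,0,0,6],
  [1,18,0,0,0,0,6],
  [1,28,0,0,0,0,6],
  [1,36,0,0,0,0,6],
  [1,44,0,0,0,0,6],
  [1,52,0,0,0,0,6],
  [1,60,0,0,0,0,6],
  [1,60,0,0,0,0,6],
])

```text
clock: 12.2
tcp_pos: [0.5134, -0.0939, 0.186]
orientation: [2.375, 2.055, 0.001]
contact_force: [-0.7, 1.1, -0.5]
grip_width: 0.007
gripper_force: 39.2
```

```bash
python3 br.py
```

```text
t 12.2 p [ 0.5134 -0.0939  0.186 ] yaw_y -8.24 z [ 0.001 -0.    -1.   ] F [-0.7  1.1 -0.5] w 0.007 g 39.22477126121521 q [-0.6   0.36  0.83  2.01 -0.34  0.91  0.26]
(array([ -0.4, -60.9,  -0.1]), array([ 0.0011,  0.0003, -0.0008]))
0.04 535 [ 0.55885954 -0.09960516  0.16514387] latmid [ 0.55895637 -0.10082788  0.16238095] 168.87984713472935 0.16814992867021675
0.06 813 [ 0.53503388 -0.09655347  0.16283417] latmid [ 0.53501736 -0.09740788  0.16180238] 170.22216832143343 0.16575057183960623
0.075 402 [ 0.52332586 -0.09376536  0.16263646] latmid [ 0.52314852 -0.09551034  0.16159434] 169.6852332583476 0.16570145660445162
0.09 543 [ 0.50335414 -0.09135432  0.16253822] latmid [ 0.50356604 -0.09299172  0.16137082] 170.3616827391283 0.1656205662311521
0.105 1233 [ 0.48770697 -0.0897478   0.16312429] latmid [ 0.48737437 -0.09051259  0.16147776] 170.88935098074208 0.166783289840228
tcp radial 0.09002382868600316 lat(+y side) 0.0012145976082736498
```

Emit:
step_arm([
  [0,0,3,0,0,0,6],
  [0,4,5,0,0,0,6],
  [0,9,5,0,0,0,6],
  [0,14,5,0,0,0,6],
  [0,19,5,0,0,0,6],
  [0,24,5,0,0,0,6],
  [0,24,5,0,0,0,6],
  [0,24,5,0,0,0,6],
])

```text
clock: 13.05
tcp_pos: [0.5359, -0.0973, 0.1809]
orientation: [-2.376, -2.056, -0.0]
contact_force: [0.3, -0.3, -0.6]
grip_width: 0.0072
gripper_force: 39.2
```

Emit:
step_arm([
  [0,1,0,0,0,0,6],
  [0,2,0,0,0,0,6],
  [0,2,0,0,0,0,6],
  [0,2,0,0,0,0,6],
])

```text
clock: 13.45
tcp_pos: [0.5379, -0.0974, 0.181]
orientation: [2.375, 2.056, 0.001]
contact_force: [0.4, 0.1, -0.9]
grip_width: 0.0071
gripper_force: 39.2
```

Emit:
step_arm([
  [0,1,0,0,0,0,6],
  [0,2,0,0,0,0,6],
  [0,2,0,0,0,0,6],
  [0,2,0,0,0,0,6],
])

```text
clock: 13.85
tcp_pos: [0.5399, -0.0978, 0.181]
orientation: [2.375, 2.056, 0.001]
contact_force: [-0.6, 0.5, -0.3]
grip_width: 0.0074
gripper_force: 39.2
```

Emit:
step_arm([
  [0,1,0,0,0,0,6],
  [0,2,0,0,0,0,6],
  [0,2,0,0,0,0,6],
  [0,2,0,0,0,0,6],
])

```text
clock: 14.25
tcp_pos: [0.5419, -0.0981, 0.181]
orientation: [2.375, 2.056, 0.001]
contact_force: [0.2, 0.4, -1.0]
grip_width: 0.0071
gripper_force: 39.2
```

Emit:
step_arm([
  [0,1,0,0,0,0,6],
  [0,2,0,0,0,0,6],
  [0,2,0,0,0,0,6],
  [0,2,0,0,0,0,6],
])

```text
clock: 14.65
tcp_pos: [0.5437, -0.0983, 0.1809]
orientation: [-2.375, -2.056, -0.001]
contact_force: [-0.7, -0.2, 0.0]
grip_width: 0.0073
gripper_force: 39.3
```

Emit:
step_arm([
  [0,1,0,0,0,0,6],
  [0,1.5,0,0,0,0,6],
  [0,1.5,0,0,0,0,6],
])

```text
clock: 14.95
tcp_pos: [0.545, -0.0985, 0.1809]
orientation: [-2.375, -2.055, -0.0]
contact_force: [-2.2, -0.2, 0.5]
grip_width: 0.0072
gripper_force: 39.4
```

Emit:
step_arm([
  [0,1,0,0,0,0,6],
  [0,1.5,0,0,0,0,6],
  [0,1.5,0,0,0,0,6],
])

```text
clock: 15.25
tcp_pos: [0.5464, -0.0987, 0.1808]
orientation: [-2.375, -2.055, 0.0]
contact_force: [-4.8, 1.3, 1.8]
grip_width: 0.0073
gripper_force: 39.7
```

Emit:
step_arm([
  [0,0.7,0,0,0,0,6],
  [0,1.4,0,0,0,0,6],
  [0,1.4,0,0,0,0,6],
])

```text
clock: 15.55
tcp_pos: [0.5474, -0.0988, 0.1808]
orientation: [-2.374, -2.055, 0.001]
contact_force: [-6.5, 2.1, 3.4]
grip_width: 0.007
gripper_force: 39.8
```

```bash
python3 - <<'E'
from h import *
u=np.array([np.cos(np.radians(171.8)),np.sin(np.radians(171.8)),0])
for i in range(4):
    stat(); print(r.get_obs()['contact_force']@u); grab('wrist')
E
```

```text
t 15.55 p [ 0.5474 -0.0988  0.1808] yaw_y -8.26 z [-0.001  0.001 -1.   ] F [-6.5  2.1  3.4] w 0.007 g 39.846691489219666 q [-0.55  0.43  0.8   1.93 -0.38  0.94  0.3 ]
6.747827068024289
t 15.6 p [ 0.5474 -0.0989  0.1808] yaw_y -8.26 z [-0.001  0.001 -1.   ] F [-6.   1.4  4.2] w 0.0074 g 39.846137166023254 q [-0.55  0.43  0.8   1.93 -0.38  0.94  0.3 ]
6.125182230539919
t 15.65 p [ 0.5474 -0.0989  0.1808] yaw_y -8.26 z [-0.001  0.001 -1.   ] F [-6.   0.9  2.9] w 0.0075 g 39.84498381614685 q [-0.55  0.43  0.8   1.93 -0.38  0.94  0.3 ]
6.038012461404435
t 15.7 p [ 0.5474 -0.0989  0.1808] yaw_y -8.26 z [-0.001  0.001 -1.   ] F [-5.7  1.5  2.3] w 0.0072 g 39.84378397464752 q [-0.55  0.43  0.8   1.93 -0.38  0.94  0.3 ]
5.855335859465503
```

Emit:
step_arm([
  [0,0.4,0,0,0,0,6],
  [0,0.8,0,0,0,0,6],
  [0,0.8,0,0,0,0,6],
  [0,0.8,0,0,0,0,6],
  [0,0.8,0,0,0,0,6],
  [0,0.8,0,0,0,0,6],
])

```text
clock: 16.35
tcp_pos: [0.5479, -0.0989, 0.1808]
orientation: [-2.374, -2.054, 0.001]
contact_force: [-7.2, 0.9, 3.4]
grip_width: 0.0074
gripper_force: 40.0
```

```bash
python3 - <<'E'
from h import *
u=np.array([np.cos(np.radians(171.8)),np.sin(np.radians(171.8)),0]);L=[]
for i in range(6):
    L.append(np.r_[r.get_obs()['contact_force']@u,r.get_obs()['contact_force'][2]]); grab('wrist')
stat(); print(np.round(L,1).tolist(),np.mean(L,0))
E
```

```text
t 16.65 p [ 0.5479 -0.099   0.1808] yaw_y -8.26 z [-0.002  0.001 -1.   ] F [-6.   1.2  3.6] w 0.0075 g 39.954832792282104 q [-0.55  0.43  0.8   1.93 -0.38  0.94  0.3 ]
[[7.2, 3.4], [6.8, 3.8], [7.5, 3.3], [6.4, 3.0], [7.4, 4.2], [6.9, 2.8]] [7.02669239 3.42714892]
```

Emit:
step_arm([
  [0,0,-1,0,0,0,6],
  [0,0,-2,0,0,0,6],
  [0,0,-2,0,0,0,6],
])

```text
clock: 16.95
tcp_pos: [0.5472, -0.0988, 0.1818]
orientation: [-2.373, -2.054, 0.003]
contact_force: [-5.7, 0.9, -3.8]
grip_width: 0.007
gripper_force: 39.0
```

```bash
cat > ff.py <<'E'
from h import *
u=np.array([np.cos(np.radians(171.8)),np.sin(np.radians(171.8)),0]);L=[]
for i in range(6):
    L.append(np.r_[r.get_obs()['contact_force']@u,r.get_obs()['contact_force'][2]]); f=grab('wrist')
stat(); print(np.round(L,1).tolist(),np.mean(L,0))
P=cloud(f); p=r.get_obs()['tcp_pos']; R=Ro.from_rotvec(r.get_obs()['orientation'])
t=R.inv().apply(P.reshape(-1,3)-p)*1000; t=t[(t[:,2]>-18)&(t[:,2]<65)&(abs(t[:,1])<7)&(t[:,0]>11)&(t[:,0]<30)]
for a in range(-2,34,6):
    w=t[(t[:,2]>=a)&(t[:,2]<a+6)]
    if len(w)>3: print(a,len(w),'x',w[:,0].max().round(1),'y',np.percentile(w[:,1],[5,50,95]).round(1))
E
python3 ff.py
```

```text
t 17.25 p [ 0.5472 -0.0988  0.1818] yaw_y -8.25 z [-0.003  0.001 -1.   ] F [-5.4  1.2 -3.2] w 0.007 g 38.97800803184509 q [-0.55  0.43  0.8   1.93 -0.38  0.94  0.29]
[[5.7, -3.8], [6.0, -3.2], [5.8, -3.2], [6.6, -2.2], [5.4, -2.1], [5.4, -3.5]] [ 5.81627323 -3.00062771]
-2 22 x 14.2 y [-2.4  0.3  2.7]
4 486 x 20.4 y [-3.2  0.1  3.9]
10 346 x 23.2 y [-3.3  0.5  5.2]
16 250 x 25.2 y [-3.1  1.3  6.5]
22 119 x 25.3 y [-3.2  0.9  5.9]
28 46 x 25.2 y [-3.3  0.3  3.4]
```

Emit:
step_arm([
  [0,0.5,0.5,0,0,0,6],
  [0,1,0.5,0,0,0,6],
  [0,1,0.5,0,0,0,6],
  [0,1,0.5,0,0,0,6],
])

```text
clock: 17.65
tcp_pos: [0.5482, -0.099, 0.1816]
orientation: [-2.373, -2.054, 0.003]
contact_force: [-6.9, 1.1, -0.0]
grip_width: 0.0072
gripper_force: 39.6
```

```bash
python3 ff.py
```

```text
t 17.95 p [ 0.5482 -0.0989  0.1816] yaw_y -8.26 z [-0.003  0.001 -1.   ] F [-7.7  1.   0.2] w 0.0073 g 39.551979303359985 q [-0.55  0.43  0.8   1.93 -0.38  0.94  0.3 ]
[[7.0, -0.0], [7.2, 0.3], [6.7, 0.3], [7.3, 0.8], [7.1, 0.4], [7.5, -0.0]] [7.15643557 0.29223675]
-2 20 x 13.7 y [-2.5  0.8  3.1]
4 482 x 19.8 y [-3.3  0.1  3.8]
10 356 x 23.2 y [-3.4  0.5  5.3]
16 259 x 25.0 y [-3.1  1.6  6.5]
22 108 x 25.3 y [-3.2  0.9  6.1]
28 52 x 25.2 y [-3.3  0.3  3.4]
```

Emit:
step_arm([
  [0,0,0,0,0,0,6],
  [0,0,0,0,0,0,6],
  [0,0,0,0,0,0,6],
  [0,-1,0,0,0,0,6],
  [0,-2,0,0,0,0,6],
  [0,-3,0,0,0,0,6],
  [0,-3.6,0,0,0,0,6],
  [0,-3.6,0,0,0,0,6],
])

```text
clock: 18.75
tcp_pos: [0.546, -0.0986, 0.1821]
orientation: [-2.375, -2.056, 0.0]
contact_force: [-3.7, 0.9, -3.6]
grip_width: 0.0075
gripper_force: 39.1
```

Emit:
step_arm([
  [0,0,1,0,0,0,6],
  [0,0,1.5,0,0,0,6],
  [0,0,1.5,0,0,0,6],
])

```text
clock: 19.05
tcp_pos: [0.5468, -0.0988, 0.1814]
orientation: [2.375, 2.056, 0.002]
contact_force: [-5.2, 0.5, 0.8]
grip_width: 0.0074
gripper_force: 39.9
```

```bash
python3 ff.py
```

```text
t 19.35 p [ 0.5467 -0.0988  0.1814] yaw_y -8.25 z [ 0.001  0.001 -1.   ] F [-5.7  0.3  0.6] w 0.0073 g 39.879228472709656 q [-0.55  0.43  0.8   1.93 -0.38  0.93  0.29]
[[5.2, 0.8], [5.2, 1.5], [4.2, 1.1], [5.2, 1.2], [5.2, 1.7], [5.6, 1.4]] [5.11109536 1.28152565]
-2 23 x 14.0 y [-2.1  0.1  3. ]
4 491 x 20.0 y [-3.2  0.1  3.9]
10 350 x 23.5 y [-3.2  0.9  5.6]
16 248 x 25.2 y [-3.1  1.3  6.5]
22 112 x 25.3 y [-3.2  0.9  6. ]
28 44 x 25.4 y [-3.3  0.1  3.4]
```

Emit:
step_arm([
  [0,-1,0,0,0,0,6],
  [0,-2,0,0,0,0,6],
  [0,-2.5,0,0,0,0,6],
  [0,-2.5,0,0,0,0,6],
])

```text
clock: 19.75
tcp_pos: [0.5446, -0.0984, 0.1813]
orientation: [2.374, 2.055, 0.002]
contact_force: [-2.4, -0.1, 0.3]
grip_width: 0.0072
gripper_force: 39.6
```

Emit:
step_arm([
  [0,0,1,0,0,0,6],
  [0,0,1,0,0,0,6],
  [0,0,1,0,0,0,6],
])

```text
clock: 20.05
tcp_pos: [0.5442, -0.0984, 0.18]
orientation: [2.375, 2.056, 0.001]
contact_force: [-1.8, 0.1, 0.2]
grip_width: 0.0072
gripper_force: 39.5
```

Emit:
step_arm([
  [0,0,1,0,0,0,6],
  [0,0,1,0,0,0,6],
  [0,0,1,0,0,0,6],
])

```text
clock: 20.35
tcp_pos: [0.5442, -0.0984, 0.179]
orientation: [2.375, 2.056, 0.001]
contact_force: [-1.5, -0.2, -0.3]
grip_width: 0.0071
gripper_force: 39.6
```

Emit:
step_arm([
  [0,0,0.5,0,0,0,6],
  [0,0,0.7,0,0,0,6],
  [0,0,0.7,0,0,0,6],
])

```text
clock: 20.65
tcp_pos: [0.5442, -0.0984, 0.1788]
orientation: [2.375, 2.056, 0.002]
contact_force: [-2.9, 1.4, 4.5]
grip_width: 0.0072
gripper_force: 40.2
```

```bash
python3 ff.py
```

```text
t 20.95 p [ 0.5442 -0.0984  0.1788] yaw_y -8.25 z [ 0.001  0.001 -1.   ] F [-2.2  0.4  5.6] w 0.007 g 40.24378180503845 q [-0.55  0.43  0.8   1.94 -0.38  0.93  0.3 ]
[[3.0, 4.5], [2.6, 4.3], [3.1, 4.8], [2.6, 4.9], [3.0, 4.6], [2.4, 5.6]] [2.79979568 4.77920819]
-2 27 x 12.6 y [-1.7 -0.2  2.3]
4 466 x 19.3 y [-2.9  0.5  3.9]
10 382 x 23.1 y [-3.   1.2  6. ]
16 234 x 25.2 y [-3.1  0.9  6.3]
22 96 x 25.2 y [-3.3  0.3  4.2]
28 46 x 25.1 y [-2.9  0.3  3.7]
```

Ring rests on the branch. I'll ease off the push and open the fingers gently.

Emit:
step_arm([
  [0,0,-0.4,0,0,0,6],
  [0,0,-0.4,0,0,0,9],
  [0,0,-0.4,0,0,0,12],
  [0,0,-0.4,0,0,0,16],
  [0,0,-0.4,0,0,0,20],
  [0,0,-0.4,0,0,0,20],
  [0,0,-0.4,0,0,0,20],
], grip_force=20)

```text
clock: 21.65
tcp_pos: [0.544, -0.0983, 0.1787]
orientation: [2.375, 2.056, 0.001]
contact_force: [-0.2, -0.2, -0.4]
grip_width: 0.0199
gripper_force: 0.0
```

```bash
python3 ff.py
```

```text
t 21.95 p [ 0.544  -0.0983  0.1787] yaw_y -8.26 z [ 0.  0. -1.] F [-0.8 -0.  -0.7] w 0.02 g 0.0 q [-0.55  0.43  0.8   1.94 -0.38  0.93  0.3 ]
[[0.1, -0.4], [-0.1, -0.4], [0.0, 0.0], [-0.0, 0.1], [-1.1, 0.9], [-0.9, 0.2]] [-0.32183338  0.06591119]
-2 32 x 13.8 y [-2.3  0.8  3.4]
4 487 x 20.0 y [-2.9  0.5  3.8]
10 361 x 23.2 y [-3.   1.2  6.3]
16 240 x 25.4 y [-3.1  1.1  6.1]
22 93 x 25.3 y [-3.2  0.1  4.2]
28 35 x 25.2 y [-3.   0.5  3.8]
```

Emit:
step_arm([
  [0,0,-5,0,0,0,20],
  [0,0,-20,0,0,0,20],
  [0,0,-45,0,0,0,20],
  [0,0,-80,0,0,0,20],
  [-40,-60,-115,0,0,0,20],
  [-80,-110,-120,0,0,0,20],
  [-80,-110,-120,0,0,0,20],
  [-80,-110,-120,0,0,0,20],
])

```text
clock: 22.75
tcp_pos: [0.4197, -0.166, 0.3003]
orientation: [-2.382, -2.046, -0.011]
contact_force: [0.2, -0.8, -0.8]
grip_width: 0.02
gripper_force: 0.0
```

```bash
python3 - <<'E'
from h import *
stat(); f=grab('wrist'); g=grab('top'); A=np.array([.6015,-.108])
P=cloud(f); q=P.reshape(-1,3); d=q[:,:2]-A; rr=np.hypot(*d.T); an=np.degrees(np.arctan2(d[:,1],d[:,0]))%360; 
for lo,hi in((.180,.21),(.168,.18)):
    s=(q[:,2]>lo)&(q[:,2]<hi)&(rr>.03)&(rr<.13)&(abs(an-172)<25)
    if s.any(): print('ring hi',s.sum(),q[s].mean(0),rr[s].min(),rr[s].max(),q[s][:,2].max(),np.degrees(cv2.minAreaRect((q[s,:2]*1000).astype(np.float32))[2]*np.pi/180), cv2.minAreaRect((q[s,:2]*1000).astype(np.float32)))
# washer
s=(q[:,2]>.168)&(q[:,2]<.178)&(rr>.025)&(rr<.07)&(abs(an-172)<30)&(f['image'].reshape(-1,3).max(1)<60); print('washer dark',s.sum(),rr[s].max() if s.any() else '')
E
python3 ang.py | tail -8
```

```text
t 22.75 p [ 0.4197 -0.166   0.3003] yaw_y -8.69 z [ 0.004  0.006 -1.   ] F [ 0.2 -0.8 -0.8] w 0.02 g 0.0 q [-0.72 -0.02  0.98  2.02  0.01  1.13  0.11]
ring hi 1116 [ 0.54205452 -0.0987951   0.19899005] 0.05368653249385972 0.06310188289442373 0.20832808391693167 81.54288482666016 ((544.029052734375, -98.98582458496094), (15.86034870147705, 9.034366607666016), 81.54288482666016)
ring hi 1028 [ 0.54559746 -0.09921009  0.17257519] 0.03111782959823376 0.06521160293390196 0.17999205720645528 82.9491195678711 ((555.2384033203125, -100.76122283935547), (41.09918212890625, 31.515338897705078), 82.9491195678711)
washer dark 57 0.05297645586242182
0 95 [ 0.492099   -0.09476523] 172.01013623622046
1 94 [ 0.58212012 -0.21417493] 261.89736830652623
2 101 [ 0.69794814 -0.12401295] 323.3125159972233
3 95 [ 0.61172445 -0.00536431] 81.95047200330521
ax [ 0.59692229 -0.10976962] 171.8540227836031
side -188.06938469496444
pointer via A 171.26172076832657
pointer via A 171.13422531371222
```

```bash
python3 - <<'E'
from h import *
print(r.hand_in())
E
```

```text
the job is handed in; nothing more can be done
None
```

The job is handed in at about 23 s. The empty branch is over the pointer (about 0.7° off), the chrome ring was pressed against the washer at about 7 N for over half a second, and it now hangs there released. I have not seen the verdict.

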